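# Unlock the vial lift and hold it at the top of its cam

## Robot

A 6-joint arm with a two-finger parallel gripper is mounted at the origin on a cart in front of the work surface, level with it; the furniture and walls round the work are solid. World frame = base frame: x ahead of the robot, y to its left, z up, the work surface at z = 0. Lengths are in m, angles in rad, forces in N, time in s.
With the tool pointing down it reaches from about 0.275 to 0.825 m from the base axis. Payload 4.9 kg.
Tool frame: the origin (TCP) lies midway between the tips of the shut fingers; the grasp point (between the pads) lies 19 mm behind it (grip_point_offset is the distance from the TCP to the grasp point, in m); z points along the fingers, y is the line along which they close (so a half turn about z gives the same grasp; the last joint's range is limited). The gripper opens to 85 mm and grips with 20 to 120 N. Pads are 22 mm wide; open, the fingers measure 114 mm over their backs; the gripper's body (76 mm by 85 mm) begins 54 mm behind the grasp point. The pads swing forward as they close: fully open they stand 13 mm farther back than shut.
Start: joints at [1.162, 0.326, -0.193, 1.052, 0, 1.437], TCP at [0.149, 0.529, 0.231] pointing down, gripper open.
Joint ranges: [-2.65, 2.65], [-0.97, 1.79], [-1.3, 1.35], [-1.93, 2.1], [-1.47, 1.37], [-3.14, 3.14]. Speed limits (rad/s): [2.57, 2.57, 3.14, 3.14, 3.14, 3.14].

## Interface

Orientations are given as a rotation vector (axis times angle).
In Python, from cell import * gives the robot as it stands. Calls block until the motion is done:
- movep(position, orientation): joint-space move of the TCP to a pose.
- move_l(position, velocity=0.15, rot=None, until_force=None): straight line of the TCP; rot=None keeps the orientation; velocity is the mean speed in m/s. With until_force (N) it stops when the force on the tool has changed by that much, and returns True; else False.
- set_joints(angles): joint-space move.
- let_go() and grab(newtons=None): open the fingers fully, or close them until they stop; newtons is the grip in N (None keeps the last).
- sleep(seconds).
- ik(position, orientation): joint angles nearest the present ones, or None.
- get_state(): the state.
- grab_frame(name): name is "scene" or "top" or "wrist"; returns a dict with "img" (420x560x3 uint8, red, green, blue), "fx", "fy", "cx", "cy" (pixels), "cam_to_world" (4x4, takes a point from camera to world coordinates); the wrist camera has in their place "T_tool_cam" (4x4, takes a point from camera to tool coordinates, whose origin is the TCP and whose axes are the flange's). Camera axes: x right, y down, z forward; pixel columns grow to the right and rows downward; lengths in m; the calibration is good to about 2 mm. A picture is of the moment at which its call begins: read the wrist's pose just before it. There is no depth.
A pose or a line that the arm cannot do raises MotionError and nothing moves.
- sign_off(): hands the job in; it is judged then, once.
Trained networks look in the newest picture that a camera, given by its name, has taken for a name from the list of things; names that differ only in an ending like _2 or _b are one class to them, and where a whole thing is asked for, a point or a joint stands for the part that bears it (a point fixed in the world has none). Each returns a list of dicts, best first, with "score" (0 to 1); they miss things now and then, are a little off and sometimes report something else, mostly with a low value. They report only what shows in the picture. A call takes as long as a camera call. They do not tell look-alikes from the thing itself.
- spot_in(camera, name): "centre" ([column, row] in pixels, amid what is visible of it).
- silhouettes(camera, name): "mask" (420x560 bool, what is visible of it) and "centre" ([column, row] in pixels, amid what is visible of it).
- tip_of(camera, name): "centre" ([column, row] in pixels: a listed point, or the origin of a listed thing).
The state is a dict: "clock": time; "q": joint angles; "joint_velocities": joint speeds; "tau": joint torques, N m; "position": TCP position; "eef_rot": TCP orientation; "contact_force": force on the tool from outside, world axes, zero at the start; "wrist_torque": the same for the moment, N m; "finger_gap": opening from 0.0 (shut) to 1.0 (fully open); "grasp_force": force on a finger pad.
Only numpy, scipy, OpenCV 4.12 (cv2) and the standard library are available. Lean on these libraries where they do the work, as an engineer would, in place of code of your own. Each camera call takes 0.05 s, during which the arm holds its last target. There are 200 camera calls.

## Task

The vial lift is locked: knock its lock pin down, fully home, with the mallet and stand or lay the mallet back down on the bench clear of the lift. Then swing the cam lever up until the lift table is at its highest point, the vial still upright in its cup, and finish while holding the lever there: do not let go, it springs back. Touch the pin with nothing but the mallet and leave the other things where they are.

Things in the scene. Friction and masses are not known exactly. Their poses are not given: they have to be found in the camera images.
- cam_lift: fixed vial lift. Origin on the bench under the lever's shaft axis; x away from the robot (yaw to 0.3), z up. Base x -70..80, y -55..95, 12 high. Shaft axis along y at 60 height, x 0. Lock pin at x 13, y -14. Lift table 76x52 at x 0, y 51, top at 98 when down; column x 47..69, y 29..73, 190 high, carries an arm and a steel bell 34 wide (lower edge 150, knob to 198) over the vial
- cam_lever (a joint): lever angle, rad: 0 = level, pointing to -x of cam_lift (toward the robot), where it starts and its spring returns it (0.15 Nm at 0, 0.3 Nm upright: 3 N at the bar). Grows as it swings up and over, away from the robot; 1.571 = straight up = table highest; stop at 2.3, table lower again. With the pin up a dog on the hub meets the pin's tooth and blocks it
- lever_grip (a point): grip point: middle of the lever's level round bar, 12 diameter, parallel to the shaft, sticking out to -y of the lever arm. 100 from the shaft axis, at y -75 in cam_lift; free bar y -40..-104, then an 18 mm knob; lever arm at y -32..-40. It turns with the lever: lever down, x -100 and 60 above the bench; upright, x 0 and 160 above the bench
- lock_pin (a joint): how far the lock pin is driven down, in m: 0 = fully up, locked; 0.018 = fully home, unlocked. It starts at 0 to 0.003. It takes 4 to 6 N straight down (friction with a light spring) and stays where it is driven
- pin_top (a point): centre of the flat top of the lock pin's mushroom head (18 diameter), 165 above the bench at pin value 0 and 147 when home; higher than the lever's hub (36 radius round the shaft, top at 96) and than all else within 30 of its axis; the arm over the vial (176..190 high, y 36..66 in cam_lift) is the only higher thing near
- lift_table (a joint): rise of the lift table in m: 0 with the lever level, 0.022 at its highest, coupled to the lever by the eccentric disc (rise = 0.022 x sin(lever angle))
- cup_floor (a point): centre of the lift table's cup, at its floor, on which the vial stands (cup 17 inside diameter, 14 deep)
- vial: glass sample vial with a crimp cap, 12 diameter, 33 high, loose in the lift table's cup. Origin: centre of its underside; z up
- mallet: mallet, 0.28 kg, standing on a striking face left or right of the lift: upright round head 40 diameter, 70 high, black rubber faces at top and bottom; level wooden handle 16 wide, 20 high, its middle 35 above the lower face, running to the mallet's x -103, roughly toward the robot (yaw to 0.3). Origin: centre of the lower face, z up
- mallet_grip (a point): grip point of the mallet: middle of the handle, 55 from the head's axis (mallet x -55), 35 above the lower face; axes as the mallet's. Nearest the head that leaves room for the fingers; mass centre is between it and the head
- septa_jar: screw-top jar, 45 diameter, 55 high, standing on the other side of the lift from the mallet; leave alone. Origin: centre of its underside
- tee: small brass tee fitting, 37x38x13, on the bench; leave alone. Origin: centre of its underside
- tape: white roll of tape lying flat, 52 diameter, 16 high; leave alone. Origin: centre of its underside
Things that resemble listed ones, but are neither listed nor needed, are in the scene too. What is shaped like the mallet but orange or purple is not meant.

How it is judged:
By the outcome, as a careful person would: the job done as asked, in the order asked, and still so for the second after the job is handed in, while the arm keeps its last pose, push and grip.
It also fails if it takes over 58 s, if anything falls off the work surface, if the arm or the gripper's body presses on something with over 40 N, if the wrist force passes 120 N, or if a joint passes its speed limit or range.

## Working session

There is one attempt and no reset: what is moved stays moved. The work goes in short steps, each a Python script; the robot and the scene stay as the last script left them, time stands still between calls to the robot, and variables do not carry over. Pictures are saved under pics/ and viewed, at most 10 in all, crops included, and the job is handed in when it is done.

```bash
mkdir -p pics; cat > h.py <<'E'
from cell import *
import numpy as np, cv2
from scipy.spatial.transform import Rotation as R
def cam(name):
    s=get_state(); f=grab_frame(name)
    if 'cam_to_world' in f: T=np.array(f['cam_to_world'])
    else:
        W=np.eye(4);W[:3,:3]=R.from_rotvec(s['eef_rot']).as_matrix();W[:3,3]=s['position'];T=W@np.array(f['T_tool_cam'])
    f['T']=T;return f
def ray(f,p):
    d=np.array([(p[0]-f['cx'])/f['fx'],(p[1]-f['cy'])/f['fy'],1.]);d=f['T'][:3,:3]@d
    return f['T'][:3,3],d/np.linalg.norm(d)
def at_z(f,p,z):
    o,d=ray(f,p);return o+d*(z-o[2])/d[2]
def tri(rs):
    A=np.zeros((3,3));b=np.zeros(3)
    for o,d in rs:
        P=np.eye(3)-np.outer(d,d);A+=P;b+=P@o
    x=np.linalg.solve(A,b)
    return x,[round(float(np.linalg.norm((np.eye(3)-np.outer(d,d))@(x-o))),4) for o,d in rs]
def proj(f,X):
    c=np.linalg.inv(f['T'])@np.append(X,1);return [f['fx']*c[0]/c[2]+f['cx'],f['fy']*c[1]/c[2]+f['cy']]
def save(f,n): cv2.imwrite('pics/'+n,f['img'][:,:,::-1])
def down(yaw): # tool z down, tool x along world yaw direction
    return (R.from_euler('z',yaw)*R.from_euler('x',np.pi)).as_rotvec()
E
python3 - <<'E'
from h import *
fs={}
np.set_printoptions(precision=4,suppress=True)
for c in('scene','top'):
    f=cam(c);fs[c]=f;save(f,c+'1.png');print(c,f['T'][:3,3])
    for n in('mallet_grip','mallet','pin_top','lever_grip','cam_lift','cup_floor','vial','septa_jar','tee','tape'):
        print(n,[(np.round(d['centre'],1).tolist(),round(d['score'],2)) for d in tip_of(c,n)][:4])
print(R.from_rotvec(get_state()['eef_rot']).as_matrix(),get_state()['clock'])
E
```

```text
scene [0.1092 0.4814 1.0322]
mallet_grip [([362.9, 176.8], 0.66), ([319.6, 208.8], 0.65)]
mallet [([346.4, 168.4], 0.75), ([320.7, 199.1], 0.68), ([363.7, 236.4], 0.64), ([186.5, 230.9], 0.52)]
pin_top [([249.1, 189.6], 0.46)]
lever_grip [([294.2, 235.0], 0.68)]
cam_lift [([246.2, 228.6], 0.69)]
cup_floor [([226.1, 217.7], 0.59)]
vial [([227.1, 220.9], 0.6), ([291.4, 234.5], 0.27)]
septa_jar [([206.4, 284.9], 0.94)]
tee [([184.0, 231.3], 0.4)]
tape [([165.6, 280.8], 0.9)]
top [0.3082 0.0936 1.1649]
mallet_grip [([372.8, 222.2], 0.89), ([318.2, 224.7], 0.67), ([346.8, 282.5], 0.58)]
mallet [([369.6, 211.0], 0.96), ([330.5, 213.9], 0.91), ([332.7, 263.8], 0.91)]
pin_top [([263.1, 178.6], 0.61)]
lever_grip [([278.4, 231.3], 0.89)]
cam_lift [([261.4, 195.6], 0.64)]
cup_floor [([241.1, 187.0], 0.68)]
vial []
septa_jar [([264.4, 179.4], 0.74), ([199.9, 215.9], 0.48)]
tee [([217.1, 165.5], 0.49)]
tape [([175.7, 186.5], 0.75), ([372.7, 207.5], 0.54)]
[[-0.9625  0.2714 -0.    ]
 [ 0.2714  0.9625 -0.    ]
 [-0.     -0.     -1.    ]] 1.1
```

View pics/top1.png

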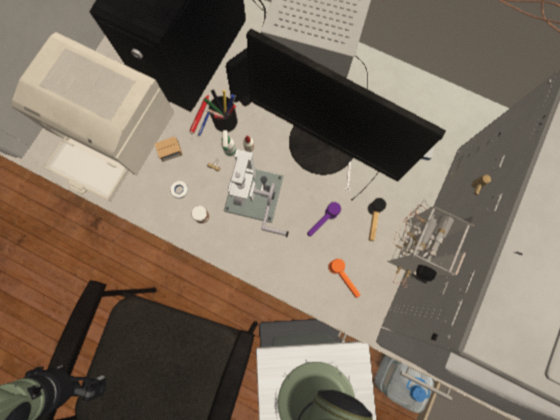

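View pics/scene1.png

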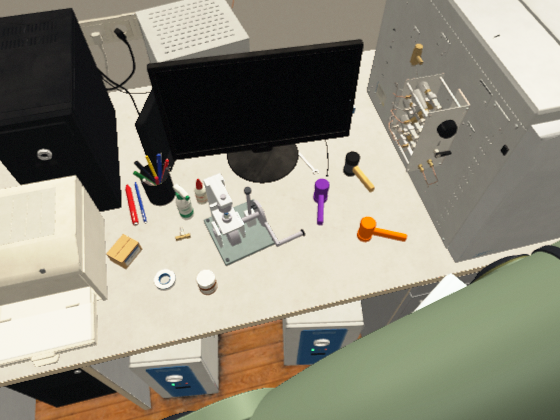

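The true mallet, with a black head and wooden handle, is at top (377,206) with its handle end at (374,240), and at scene (352,160). The purple and orange ones are decoys. The lift is near top (255,190), with the pin at scene (249,190) and the lever bar at scene (290,237).

```bash
python3 - <<'E'
from h import *
np.set_printoptions(precision=4,suppress=True)
s=cam('scene');t=cam('top')
for n,a,b in(('mallet_grip',[362.9,176.8],[372.8,222.2]),('pin',[249.1,189.6],[263.1,178.6]),('lever',[294.2,235],[278.4,231.3]),('lift',[246.2,228.6],[261.4,195.6]),('cup',[226.1,217.7],[241.1,187]),('mallet0',[346.4,168.4],[369.6,211.0]),('jar',[206.4,284.9],[199.9,215.9]),('purple',[320.7,199.1],[330.5,213.9])):
    print(n,*tri([ray(s,a),ray(t,b)]))
for n,p,z in(('headtop',[378,205],.07),('handle end',[374,240],.045),('monitor',[390,175],.2),('monitor low',[395,175],.0),('monbase',[345,160],0)): print(n,at_z(t,p,z))
for n,f in(('s',s),('t',t)):
    x,y,w,h=(180,150,240,120) if n=='s' else (210,130,190,140)
    cv2.imwrite(f'pics/crop_{n}.png',cv2.resize(f['img'][y:y+h,x:x+w,::-1],None,fx=800/w if n=='s' else 4,fy=800/w if n=='s' else 4,interpolation=cv2.INTER_CUBIC))
E
```

```text
mallet_grip [ 0.4806 -0.2001  0.0409] [0.0027, 0.0027]
pin [0.5936 0.1098 0.1687] [0.0015, 0.0015]
lever [0.4683 0.0772 0.0695] [0.0009, 0.0009]
lift [ 0.5948  0.1236 -0.0032] [0.0045, 0.0045]
cup [0.5961 0.1768 0.1103] [0.0058, 0.0058]
mallet0 [ 0.5205 -0.1882  0.0484] [0.0061, 0.0061]
jar [0.5353 0.3066 0.0202] [0.002, 0.002]
purple [ 0.5218 -0.0833  0.0048] [0.001, 0.001]
headtop [ 0.5272 -0.2114  0.07  ]
handle end [ 0.4307 -0.1957  0.045 ]
monitor [ 0.5776 -0.2144  0.2   ]
monitor low [ 0.6326 -0.2937  0.    ]
monbase [ 0.6894 -0.1439  0.    ]
```

```bash
python3 - <<'E'
from h import *
np.set_printoptions(precision=4,suppress=True)
s=cam('scene');t=cam('top')
print('mon corner R',*tri([ray(s,[353,137]),ray(t,[417,176])]))
print('mon corner L',*tri([ray(s,[167,158]),ray(t,[247,84])]))
print('mon top R',*tri([ray(s,[361,43]),ray(t,[437,130])]))
w=cam('wrist');print(np.array(w['T_tool_cam']),w['fx'],w['cx'],w['cy'])
for nm,p,y in(('mal',[.43,-.2,.22],-.16),('lift',[.5,.09,.33],-.24),('strike',[.539,.11,.19],0)):
  for k in (0,np.pi): 
    q=ik(p,down(y+k));print(nm,k,q)
E
```

```text
mon corner R [ 0.6525 -0.3939 -0.0878] [0.0033, 0.0033]
mon corner L [0.9448 0.1429 0.0109] [0.0131, 0.0131]
mon top R [ 0.6257 -0.2826  0.3549] [0.0058, 0.0058]
[[-0.     -0.9507 -0.3102  0.0783]
 [ 1.     -0.0002  0.0006  0.0005]
 [-0.0006 -0.3102  0.9507 -0.1417]
 [ 0.      0.      0.      1.    ]] 330.90915009688837 280.20520622392525 207.33226942481687
mal 0 [-0.5912  0.1952 -0.4     0.9756  0.      2.7104]
mal 3.141592653589793 [-0.5912  0.1952 -0.4     0.9756  0.     -0.4312]
lift 0 [ 0.0327  0.2001 -0.1097  1.2609  0.     -2.8689]
lift 3.141592653589793 [ 0.0327  0.2001 -0.1097  1.2609  0.      0.2727]
strike 0 [ 0.0671  0.3572 -0.2579  0.9557  0.     -3.0745]
strike 3.141592653589793 [ 0.0671  0.3572 -0.2579  0.9557  0.      0.0671]
```

View pics/crop_s.png

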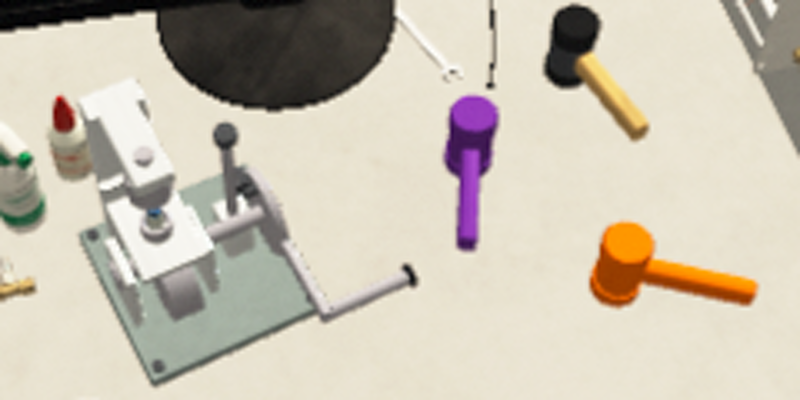

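The crop shows the lift: pin knob at crop (225,135), lever bar from (325,310) to a knob at (410,275). The mallet head is black with the handle running toward the lower right, and it stands clear of the purple decoy. Next I'll take the wrist views.

```bash
python3 - <<'E'
from h import *
np.set_printoptions(precision=4,suppress=True)
def look(ps,yaw,names,tag,thr=.3):
    obs={n:[] for n in names}
    for i,p in enumerate(ps):
        movep(p,down(yaw+np.pi)); sleep(.15); f=cam('wrist'); save(f,f'{tag}{i}.png')
        for n in names:
            r=tip_of('wrist',n); obs[n].append(f)
            print(n,[(np.round(d['centre'],1).tolist(),round(d['score'],2)) for d in r][:3])
            if r: obs[n][-1]=ray(f,r[0]['centre'])
    for n in names:
        try: print(n,*tri(obs[n]))
        except Exception as e: print(n,'miss')
    print(get_state()['clock'])
look([[.5,.16,.33],[.5,.04,.33]],-.24,['pin_top','lever_grip','cam_lift','cup_floor'],'wl')
look([[.46,-.14,.25],[.46,-.22,.25]],-.16,['mallet_grip','mallet'],'wm')
E
```

```text
pin_top [([257.1, 284.0], 0.79)]
lever_grip [([215.3, 158.1], 0.76)]
cam_lift [([270.5, 218.4], 0.62)]
cup_floor [([313.7, 251.0], 0.88)]
pin_top [([367.4, 259.0], 0.6)]
lever_grip [([307.3, 134.6], 0.8)]
cam_lift [([350.2, 200.1], 0.95)]
cup_floor [([411.4, 229.7], 0.61)]
pin_top [0.6007 0.1113 0.1589] [0.0004, 0.0004]
lever_grip [0.4729 0.0831 0.0521] [0.0002, 0.0002]
cam_lift [0.5837 0.1264 0.0096] [0.0003, 0.0003]
cup_floor [0.6058 0.1782 0.1018] [0.0004, 0.0004]
4.5833
mallet_grip [([230.0, 198.4], 0.85), ([367.2, 185.8], 0.82), ([502.9, 155.8], 0.54)]
mallet [([319.9, 76.3], 0.81), ([329.0, 213.5], 0.75), ([228.8, 230.1], 0.6)]
mallet_grip [([439.7, 175.6], 0.71)]
mallet [([388.7, 65.0], 0.92), ([292.4, 223.0], 0.77), ([392.9, 204.7], 0.69)]
mallet_grip [ 0.4179 -0.1513  0.2696] [0.0012, 0.0012]
mallet [ 0.3658 -0.0766 -0.0212] [0.0005, 0.0005]
6.4167
```

View pics/wm1.png

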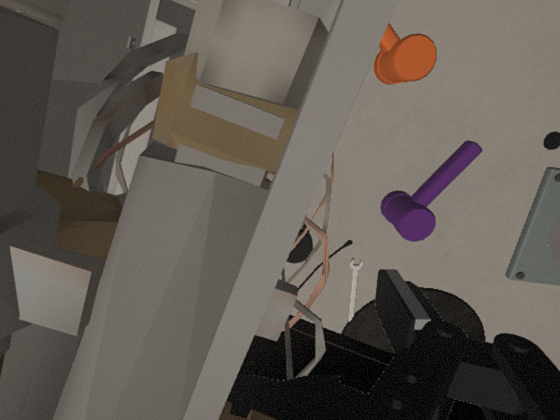

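View pics/wl1.png

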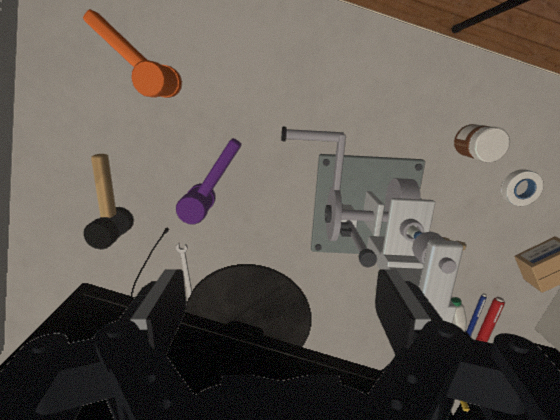

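View pics/wm0.png

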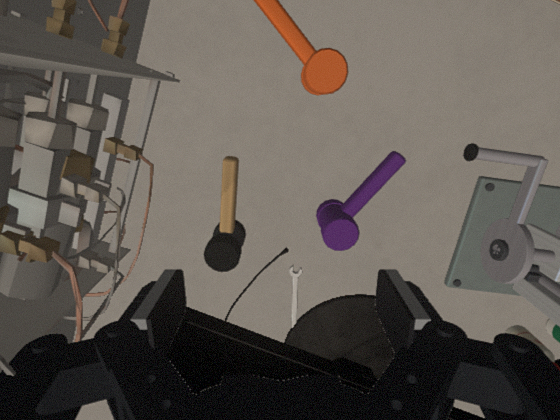

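wm1 is blocked by the case wall on the right. In wm0 the mallet shows clearly: handle end (230,158), grip (230,198), head top (223,252). wl1 shows its handle end at (98,156) and head top at (100,233). I'll check where the case wall is and triangulate from those two.

```bash
python3 - <<'E'
from h import *
np.set_printoptions(precision=4,suppress=True)
s=get_state();print('force',np.array(s['contact_force']),s['position'])
f=cam('wrist');TC=np.array(f['T_tool_cam'])
def mk(p,yaw):
    g=dict(f);W=np.eye(4);W[:3,:3]=R.from_rotvec(down(yaw+np.pi)).as_matrix();W[:3,3]=p;g['T']=W@TC;return g
a=mk([.46,-.14,.25],-.16);b=mk([.5,.04,.33],-.24)
for n,p,q in(('headtop',[223,252],[100,233]),('handle end',[230,158],[98,155])): print(n,*tri([ray(a,p),ray(b,q)]))
print('grip net wm0 @.035',at_z(a,[230,198.4],.035),'headtop@.07',at_z(a,[223,252],.07),'end@.045',at_z(a,[230,157.5],.045),'other',at_z(a,[223,252],.0))
sc=cam('scene');t=cam('top')
for p in([370,90],[405,170],[443,263]): print('scene base',at_z(sc,p,0))
for p in([384,348],[455,175]): print('top base',at_z(t,p,0))
print('case top corner', *tri([ray(sc,[374,0]),ray(t,[549,82])]))
c=t['img'][150:300,330:480,::-1];cv2.imwrite('pics/ct.png',cv2.resize(c,None,fx=4,fy=4,interpolation=cv2.INTER_CUBIC))
E
```

```text
force [-0.3415  0.2043 -0.1952] [ 0.4601 -0.2191  0.2501]
headtop [ 0.5311 -0.2149  0.0613] [0.0009, 0.0009]
handle end [ 0.4342 -0.1902  0.0359] [0.0006, 0.0006]
grip net wm0 @.035 [ 0.4783 -0.1995  0.035 ] headtop@.07 [ 0.5263 -0.2121  0.07  ] end@.045 [ 0.4317 -0.1883  0.045 ] other [ 0.5575 -0.2306  0.    ]
scene base [ 0.7091 -0.5211  0.    ]
scene base [ 0.4244 -0.3367  0.    ]
scene base [ 0.1747 -0.1669  0.    ]
top base [ 0.1294 -0.2029  0.    ]
top base [ 0.6224 -0.479   0.    ]
case top corner [ 0.8308 -0.664   0.1989] [0.0196, 0.0196]
```

View pics/ct.png

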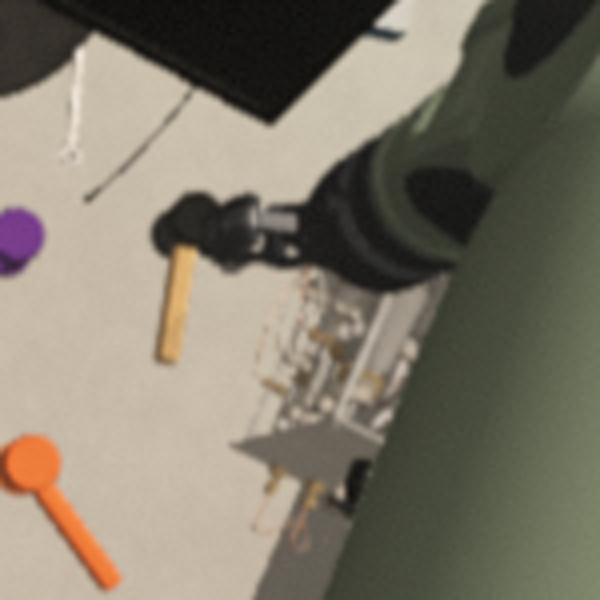

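```bash
python3 - <<'E'
from h import *
np.set_printoptions(precision=4,suppress=True)
f=cam('wrist');TC=np.array(f['T_tool_cam']);t=cam('top')
def mk(p,yaw):
    g=dict(f);W=np.eye(4);W[:3,:3]=R.from_rotvec(down(yaw+np.pi)).as_matrix();W[:3,3]=p;g['T']=W@TC;return g
a=mk([.46,-.14,.25],-.16)
sc=cam('scene')
# plate tip seen in wm0, top (, scene1 approx 408,168 lower-left corner of opening)
print('plate tip',*tri([ray(a,[178,77]),ray(t,[388,261])]))
print('coarse pt wires',*tri([ray(a,[152,165]),ray(t,[395,232])]))
E
python3 - <<'E'
import cv2
a=cv2.imread('pics/scene1.png')[60:230,300:500]
b=cv2.imread('pics/top1.png')[150:320,320:500]
a=cv2.resize(a,(400,340));b=cv2.resize(b,(360,340))
cv2.imwrite('pics/case.png',cv2.hconcat([a,b]))
E
```

```text
plate tip [ 0.3613 -0.185   0.1894] [0.0023, 0.0023]
coarse pt wires [ 0.4207 -0.2142  0.1844] [0.0118, 0.0118]
```

View pics/case.png

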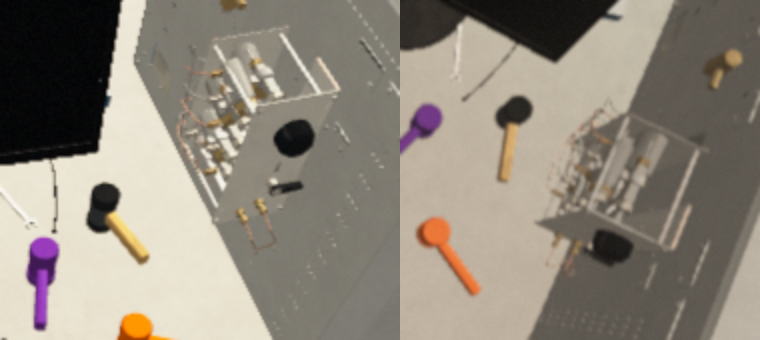

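```bash
python3 - <<'E'
from h import *
np.set_printoptions(precision=4,suppress=True)
sc=cam('scene');t=cam('top')
for a,b in(([406,80],[436,207]),([445,74],[473,225]),([469,106],[454,272]),([434,112],[415,252]),([408,171],[388,261])): print(*tri([ray(sc,a),ray(t,b)]))
print(tip_of('top','mallet')[:2])
for z in (.016,.05,.1,.14,.2,.25): print(z,np.round(ik([.478,-.2,z],down(-.2+np.pi)),3))
E
```

```text
[ 0.4596 -0.2478  0.3662] [0.0029, 0.0029]
[ 0.4136 -0.3187  0.3701] [0.0011, 0.0011]
[ 0.3203 -0.2617  0.3792] [0.0019, 0.0019]
[ 0.3607 -0.189   0.3845] [0.005, 0.005]
[ 0.3601 -0.1873  0.1913] [0.001, 0.001]
[{'centre': [331.2, 212.6], 'score': 0.75}, {'centre': [335.6, 264.8], 'score': 0.66}]
0.016 [-0.539  0.52  -0.533  0.518  0.    -0.339]
0.05 [-0.539  0.467 -0.507  0.597  0.    -0.339]
0.1 [-0.539  0.398 -0.458  0.715  0.    -0.339]
0.14 [-0.539  0.35  -0.41   0.81   0.    -0.339]
0.2 [-0.539  0.292 -0.325  0.954  0.    -0.339]
0.25 [-0.539  0.255 -0.242  1.074  0.    -0.339]
```

The box mounted on the case overhangs near the grasp: corners (.36,-.19) to (.46,-.25), z 0.19–0.385. I'll look at how the arm's own links stand relative to it at the present pose.

```bash
python3 - <<'E'
from h import *
np.set_printoptions(precision=4,suppress=True)
sc=cam('scene');t=cam('top')
cv2.imwrite('pics/arm.png',cv2.hconcat([cv2.resize(x['img'][:,140:,::-1],(400,400)) for x in(sc,t)]))
# planar fit of the arm from ik samples: r,z vs q
from scipy.optimize import least_squares
D=[]
for x in np.linspace(.3,.7,5):
    for z in(.02,.15,.3):
        for y in (-.2,0,.2):
            q=ik([x,y,z],down(np.pi))
            if q is not None: D.append((x,y,z,*q))
D=np.array(D)
def fk(p,q):
    d,r0,h,L1,L2,a,b=p
    A=q[:,1]+a;B=q[:,1]-q[:,2]+b
    r=r0+L1*np.sin(A)+L2*np.sin(B);z=h+L1*np.cos(A)+L2*np.cos(B)
    c,s=np.cos(q[:,0]),np.sin(q[:,0])
    return np.c_[r*c-d*s,r*s+d*c,z]
f=lambda p:(fk(p,D[:,3:])-D[:,:3]).ravel()
r=least_squares(f,[.07,0,0,.4,.4,0,1.57]);print(r.x,r.cost)
E
```

```text
[ 0.0736 -0.     -0.1187  0.514   0.4043  0.      1.3975] 4.241964321471005e-20
```

View pics/arm.png

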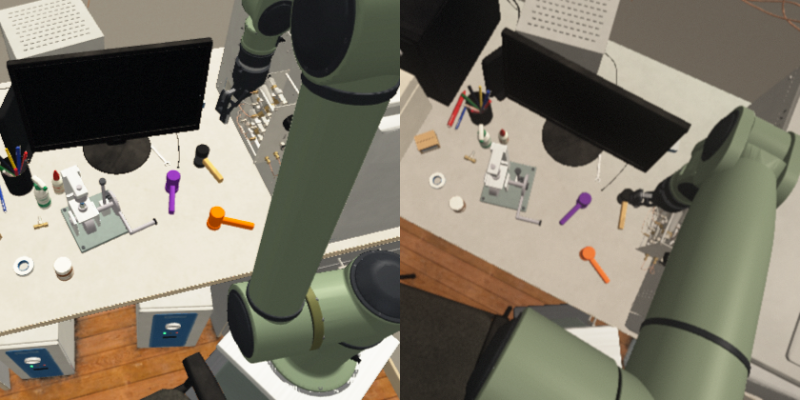

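The arm's wrist sits about 0.3 m above the tool and offset toward the box, so a vertical grasp would crowd the overhang. I'll grasp with the tool rolled about 22° so the wrist leans left, then straighten up once lifted clear.

```bash
cat >> h.py <<'E'
def tilt(yaw,th): # tool down, tool x toward robot, rolled about the handle axis
    a=np.array([np.cos(yaw),np.sin(yaw),0]);return (R.from_rotvec(a*th)*R.from_rotvec(down(yaw+np.pi))).as_rotvec()
def tcp(g,rot,fwd=.019): return np.array(g)+fwd*R.from_rotvec(rot).as_matrix()[:,2]
E
python3 - <<'E'
from h import *
np.set_printoptions(precision=4,suppress=True)
s=dict(fx=0)
t=cam('top')
for n,p,z in(('orange head',[338,266],.07),('orange end',[358,295],.045),('purple head',[334,209],.07),('purple end',[310,233],.045),('bench edge',[330,332],0),('edge2',[260,300],0)): print(n,at_z(t,p,z))
yaw=-.245;G=np.array([.479,-.2,.037]);r=tilt(yaw,-.38);z=R.from_rotvec(r).as_matrix()[:,2];print(z)
T=tcp(G,r);A=T-.20*z
qa=ik(A,r);print(A,T,qa,ik(T,r))
movep([.47,-.10,.27],down(yaw+np.pi));movep(A,r);print(get_state()['clock'],get_state()['position'])
E
```

```text
orange head [ 0.3617 -0.0821  0.07  ]
orange end [ 0.2801 -0.1348  0.045 ]
purple head [ 0.5226 -0.0849  0.07  ]
purple end [ 0.4611 -0.014   0.045 ]
bench edge [ 0.1812 -0.0543  0.    ]
edge2 [0.2809 0.1401 0.    ]
[-0.09   -0.3598 -0.9287]
[ 0.4953 -0.1349  0.2051] [ 0.4773 -0.2068  0.0194] [-0.1901  0.3198 -0.3311  0.9418 -0.3794  0.0591] [-0.3347  0.5389 -0.5676  0.4285 -0.3784 -0.0966]
8.025 [ 0.4946 -0.1349  0.2043]
```

```bash
python3 - <<'E'
from h import *
np.set_printoptions(precision=4,suppress=True)
yaw=-.245;G=np.array([.479,-.2,.037]);r=tilt(yaw,-.38);z=R.from_rotvec(r).as_matrix()[:,2];T=tcp(G,r)
h=move_l(T-.05*z,.12,until_force=8);print(h,get_state()['contact_force'])
if not h:
    h=move_l(T,.06,until_force=8);s=get_state();print(h,s['contact_force'],s['position'],T)
    if not h:
        grab(60);sleep(.3);s=get_state();print(s['finger_gap'],s['grasp_force'],s['contact_force'],s['clock'])
E
```

```text
False [-0.033  -0.9525  1.0189]
False [-0.4033 -0.7718 -0.5236] [ 0.4776 -0.2069  0.0196] [ 0.4773 -0.2068  0.0194]
0.21877523536331195 58.594815731048584 [-0.5052  1.3607  3.7018] 11.3333
```

```bash
python3 - <<'E'
from h import *
yaw=-.245;G=np.array([.479,-.2,.037]);r=tilt(yaw,-.38);z=R.from_rotvec(r).as_matrix()[:,2];T=tcp(G,r)
grab(100)
move_l(T+[0,0,.03],.1)
move_l(T-.19*z+[0,0.03,.03],.2)
move_l([.49,-.04,.26],.2,rot=down(0+np.pi));sleep(.2)
s=get_state();print(s['finger_gap'],s['grasp_force'],s['contact_force'],s['wrist_torque'],s['clock'])
f=cam('wrist');sc=cam('scene');p=np.array(proj(sc,[.5,-.04,.25]))
x,y=int(p[0])-70,int(p[1])-80
c=sc['img'][max(y,0):max(y,0)+140,max(x,0):max(x,0)+140,::-1]
cv2.imwrite('pics/hold.png',cv2.hconcat([cv2.resize(f['img'][:,:,::-1],(440,330)),cv2.resize(c,(330,330))]))
E
```

```text
0.1970375575466713 97.36344784498215 [-0.50808322 -0.26017192 -3.2245185 ] [-0.07813936  0.15994124  0.01520034] 13.9667
```

View pics/hold.png

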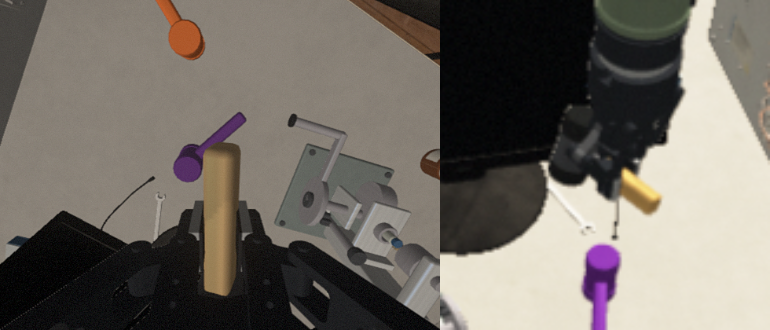

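The mallet is held flush, with the handle straight in the pads (gap 0.197, about 16 mm). I'll press the pin with it now.

```bash
python3 - <<'E'
from h import *
np.set_printoptions(precision=4,suppress=True)
grab(120)
rot=down(np.pi)
P=np.array([.596-.052,.111])
move_l([*P,.235],.15);sleep(.2)
s0=get_state();print(s0['contact_force'])
h=move_l([*P,.165],.05,until_force=2.5);s=get_state();zc=s['position'][2];print('touch',h,s['position'],s['contact_force']-np.array(s0['contact_force']),s['wrist_torque'])
for i in range(2):
    h=move_l([*P,zc-.026],.03,until_force=16);sleep(.1);s=get_state();print(h,s['position'],np.array(s['contact_force'])-s0['contact_force'],s['wrist_torque'],s['finger_gap'],s['clock'])
E
```

```text
[-0.4041  0.1541 -3.8185]
touch True [0.5428 0.1108 0.1846] [1.4942 0.1186 2.4579] [-0.0387 -0.2106  0.053 ]
True [0.542  0.1106 0.1676] [-3.8546 -0.8202 13.3084] [-0.2704  0.4572 -0.0464] 0.19226044509970158 17.3833
True [0.5421 0.1095 0.1625] [-4.0834 -3.1075 12.7338] [-0.6992  0.7452 -0.1789] 0.16661051278606173 17.7667
```

```bash
python3 - <<'E'
from h import *
np.set_printoptions(precision=4,suppress=True)
rot=down(np.pi)
p=get_state()['position']
move_l([p[0],p[1],.235],.15)
move_l([.47,-.03,.25],.2);sleep(.2)
s=get_state();print(s['finger_gap'],s['wrist_torque'])
rs=[]
for c in('scene','top','wrist'):
    f=cam(c)
    for n in('pin_top','cup_floor','lever_grip'):
        d=tip_of(c,n);print(c,n,[(np.round(x['centre'],1).tolist(),round(x['score'],2)) for x in d[:2]])
        if d:
            rs.append((n,ray(f,d[0]['centre'])));print(at_z(f,d[0]['centre'],{'pin_top':.147,'cup_floor':.084,'lever_grip':.06}[n]),at_z(f,d[0]['centre'],.165) if n=='pin_top' else '')
    if c=='wrist':
        for nm,z in(('mallet',0),('mallet_grip',0)): print(nm,[(np.round(x['centre'],1).tolist(),round(x['score'],2)) for x in tip_of(c,nm)[:5]])
        np.save('f.npy',f['img']);
        m=[x for x in silhouettes(c,'mallet')]
        for x in m: ys,xs=np.nonzero(x['mask']);print(x['score'],xs.min(),xs.max(),ys.min(),ys.max(),f['img'][x['mask']].mean(0))
for n in('pin_top','cup_floor','lever_grip'):
    q=[r for k,r in rs if k==n]
    if len(q)>1: print(n,*tri(q))
print(get_state()['clock'])
E
```

```text
0.16397653418121227 [0.0091 0.1328 0.0053]
scene pin_top [([247.2, 190.4], 0.47), ([223.8, 221.7], 0.24)]
[0.6057 0.1047 0.147 ] [0.5956 0.1124 0.165 ]
scene cup_floor [([226.0, 220.1], 0.61)]
[0.6105 0.1754 0.084 ] 
scene lever_grip [([289.6, 234.5], 0.81), ([205.4, 282.8], 0.43)]
[0.4816 0.0808 0.06  ] 
top pin_top [([262.3, 180.0], 0.47)]
[0.5974 0.1132 0.147 ] [0.5923 0.1129 0.165 ]
top cup_floor [([241.1, 187.8], 0.8), ([320.8, 197.5], 0.37)]
[0.5957 0.1756 0.084 ] 
top lever_grip [([274.9, 232.5], 0.64)]
[0.466  0.0867 0.06  ] 
wrist pin_top [([440.0, 344.4], 0.6)]
[0.5993 0.1129 0.147 ] [0.5842 0.1025 0.165 ]
wrist cup_floor [([484.2, 318.3], 0.9)]
[0.6178 0.1926 0.084 ] 
wrist lever_grip [([393.3, 182.6], 0.59)]
[0.4716 0.0862 0.06  ] 
mallet [([233.9, 79.0], 0.73), ([236.6, 215.5], 0.61), ([283.5, 342.6], 0.59)]
mallet_grip [([267.6, 195.2], 0.96), ([283.2, 291.9], 0.88), ([196.6, 21.4], 0.86)]
0.67 211 304 163 252 [71.9922 41.9038 82.3001]
0.59 173 252 0 96 [152.1854  78.1381  39.6091]
0.57 256 305 181 380 [126.0231 101.6571  70.1601]
pin_top [0.5966 0.1106 0.1547] [0.0044, 0.0028, 0.0031]
cup_floor [0.5973 0.1775 0.1045] [0.0051, 0.0075, 0.0047]
lever_grip [0.47   0.0853 0.0717] [0.0068, 0.0058, 0.0031]
20.3
```

```bash
python3 - <<'E'
from h import *
np.set_printoptions(precision=2,suppress=True)
for c in('scene','top'):
    f=cam(c);save(f,c+'2.png')
    print(c,'expect',[np.array(proj(f,[.596,.111,z])) for z in(.165,.156,.147)])
    x0,y0=(235,175) if c=='scene' else (250,165)
    a=cv2.imread(f'pics/{c}1.png');b=cv2.imread(f'pics/{c}2.png')
    for im in(a,b):
        g=cv2.cvtColor(im,cv2.COLOR_BGR2GRAY)[y0:y0+30,x0:x0+28]
        n,l,st,ce=cv2.connectedComponentsWithStats((g<95).astype(np.uint8))
        print([(ce[i]+[x0,y0],st[i][4]) for i in range(1,n) if st[i][4]>5])
        if c=='scene': print(g[5:28:1,4:24:1])
E
```

```text
scene expect [array([247.51, 189.96]), array([247.72, 192.13]), array([247.93, 194.27])]
[(array([252.53, 177.65]), np.int32(139)), (array([247.2 , 190.89]), np.int32(35)), (array([252. , 202.8]), np.int32(15))]
[[227 226 227 228 227 227 205 118 112  91  24  24  25  32  32  36  41  42
   44  44]
 [226 227 227 227 227 228 228 228 228 205 118 116 110  88  21  24  26  31
   34  36]
 [227 227 226 226 225 226 227 228 228 228 228 228 226 202 116 115 110 110
  111 112]
 [226 226 226 226 226 226 227 226 228 227 228 227 227 226 225 226 225 226
  226 227]
 [226 226 226 226 225 226 227 226 227 227 226 227 227 226 226 224 225 226
  226 225]
 [227 226 226 226 225 226 226 225 222 223 226 227 226 226 225 225 226 226
  225 225]
 [227 227 227 227 227 224 216 202 184 194 215 224 226 225 226 226 225 225
  225 225]
 [227 227 226 227 226 204 137  94  94  96 134 199 223 226 226 226 226 226
  225 225]
 [228 227 227 227 218 164  93  95  96  95  91 135 207 226 227 227 225 226
  225 226]
 [227 227 227 227 204 111  96  90  90  89  92 119 188 227 229 229 227 226
  225 226]
 [227 226 227 227 197  80  89  89  90 
[... 2578 characters left out ...]
228 228
  229 228]
 [229 230 229 229 230 211 121  52  40  42  48 110 193 229 228 227 226 228
  229 230]
 [230 229 230 230 230 230 211 109  59  58  82 167 227 223 222 225 227 228
  228 228]
 [229 230 229 229 229 229 224 182  98  92 112 165 209 187 188 212 226 227
  228 227]
 [229 228 229 229 229 229 226 190 101 100  98 107 123 120 155 201 218 223
  226 227]
 [229 228 229 229 229 228 225 195  98 101  99  92  94 105 145 193 215 220
  224 229]
 [228 229 228 226 225 216 194 159 101 100  97  94  96  97 103 133 196 221
  224 224]]
top expect [array([262.94, 178.61]), array([263.05, 179.55]), array([263.15, 180.46])]
[(array([264.78, 183.37]), np.int32(63))]
[(array([264.57, 184.  ]), np.int32(47))]
```

The pin head dropped 4.4–4.6 px in the scene view, against 4.3 px expected for a full 18 mm, so it is home. I'll set the mallet down in the free area in front and to the left of the lift.

```bash
python3 - <<'E'
from h import *
np.set_printoptions(precision=4,suppress=True)
rot=down(np.pi)
print(ik([.398,.2,.018],rot))
move_l([.398,.2,.25],.22)
move_l([.398,.2,.045],.2);sleep(.15)
h=move_l([.398,.2,.008],.03,until_force=3);s=get_state();print(h,s['position'],s['contact_force'])
let_go();sleep(.3)
move_l([.398,.2,.2],.2)
for c in('scene','top'):
    f=cam(c)
    for n in('mallet','mallet_grip'): print(c,n,[(np.round(at_z(f,x['centre'],0 if n=='mallet' else .035),3).tolist(),round(x['score'],2)) for x in tip_of(c,n)[:4]])
# lift pose: from all points again
f=cam('wrist')
print(get_state()['clock'])
E
```

```text
[ 0.2997  0.42   -0.7197  0.4311  0.      0.2997]
True [0.3975 0.2    0.0162] [-1.2105 -0.4256  7.575 ]
scene mallet [([0.46, 0.194, 0.0], 0.64), ([0.36, -0.087, 0.0], 0.56), ([0.525, -0.081, 0.0], 0.55)]
scene mallet_grip [([0.397, 0.202, 0.035], 0.97), ([0.496, -0.039, 0.035], 0.75), ([0.312, -0.118, 0.035], 0.61), ([0.635, 0.16, 0.035], 0.29)]
top mallet [([0.368, -0.086, 0.0], 0.77), ([0.522, -0.078, 0.0], 0.64), ([0.448, 0.2, 0.0], 0.39)]
top mallet_grip [([0.317, -0.119, 0.035], 0.88), ([0.49, -0.04, 0.035], 0.83)]
26.2833
```

```bash
python3 - <<'E'
from h import *
from scipy.optimize import least_squares
np.set_printoptions(precision=4,suppress=True)
yaw=-.26;rot=down(yaw-np.pi/2)
M={'pin_top':[.013,-.014,.147],'lever_grip':[-.1,-.075,.06],'cam_lift':[0,0,0],'cup_floor':[0,.051,.086]}
obs=[];W={'scene':.5,'top':.5,'wrist':1}
def see(c):
    f=cam(c)
    for n in M:
        d=tip_of(c,n)
        if d and d[0]['score']>.4: obs.append((c,n,f,d[0]['centre']))
movep([.47,.10,.24],rot);sleep(.15);see('wrist')
movep([.50,.06,.24],rot);sleep(.15);see('wrist')
see('scene');see('top')
def w(p,m): return np.array([p[0]+np.cos(p[2])*m[0]-np.sin(p[2])*m[1],p[1]+np.sin(p[2])*m[0]+np.cos(p[2])*m[1],m[2]])
def res(p):
    r=[]
    for c,n,f,px in obs:
        k=(at_z(f,px,M[n][2])-w(p,M[n]))[:2]*W[c]*(.4 if n in('cam_lift','cup_floor') else 1)
        r+=list(k*1000)
    return r
r=least_squares(res,[.587,.128,-.26],loss='soft_l1',f_scale=4);p=r.x;print(p)
for c,n,f,px in obs: print(c,n,np.array(px),(at_z(f,px,M[n][2])-w(p,M[n]))[:2])
q=[ray(f,px) for c,n,f,px in obs if n=='lever_grip' and c=='wrist']
if len(q)>1: print('tri lever',tri(q))
q=[ray(f,px) for c,n,f,px in obs if n=='pin_top' and c=='wrist']
if len(q)>1: print('tri pin',tri(q))
print(w(p,M['lever_grip']),get_state()['clock'])
E
```

```text
[ 0.5903  0.1274 -0.2961]
wrist pin_top [129.7 261.4] [-0.0021  0.0003]
wrist lever_grip [274.8 169. ] [-0.0001  0.0005]
wrist cam_lift [191.7 218.8] [0.0012 0.003 ]
wrist lever_grip [313.7 198.7] [-0.0008  0.0002]
wrist cam_lift [223.7 239.1] [ 0.001  -0.0009]
wrist cup_floor [213.5 325.7] [0.0024 0.0107]
scene pin_top [248.7 191.3] [ 0.0026 -0.0064]
scene lever_grip [290.1 235.2] [ 0.0066 -0.0035]
scene cam_lift [246.2 228.3] [ 0.0079 -0.0013]
scene cup_floor [229.6 220.7] [-0.0032 -0.0054]
top cam_lift [261.  195.9] [-0.001 -0.005]
tri lever (array([0.4723, 0.0849, 0.0614]), [0.0003, 0.0003])
[0.4727 0.0849 0.06  ] 29.2833
```

```bash
python3 - <<'E'
from h import *
np.set_printoptions(precision=3,suppress=True)
x,y,yaw=.5903,.1274,-.29
rot=down(yaw-np.pi/2)
def pt(a,r=.1):
    m=[-r*np.cos(a),-.075];c,s=np.cos(yaw),np.sin(yaw)
    return np.array([x+c*m[0]-s*m[1],y+s*m[0]+c*m[1],.0605+r*np.sin(a)-.019])
d=pt(0)-[.4725,.0849,.0415];print(d);x-=d[0];y-=d[1]
assert all(ik(pt(a),rot) is not None for a in np.linspace(0,1.571,8))
movep(pt(0)+[0,0,.1],rot)
h=move_l(pt(0)+[0,0,.03],.15);h=move_l(pt(0),.06,until_force=6);print(h,get_state()['position'],pt(0))
if not h:
    grab(40);sleep(.2);s=get_state();print(s['finger_gap'],s['grasp_force'],s['contact_force'])
    for i,a in enumerate(np.linspace(0,1.571,13)[1:]):
        move_l(pt(a),.08);s=get_state();f=np.array(s['contact_force'])
        if i%2: print(round(a,2),np.array(s['position'])-pt(a),f,s['finger_gap'])
        if np.linalg.norm(f)>30: print('STOP',f);break
print(get_state()['clock'])
E
```

```text
[ 0.001 -0.001 -0.   ]
False [0.472 0.085 0.041] [0.472 0.085 0.041]
0.11830494395658962 39.091917872428894 [-4.881  2.155  4.441]
0.26 [-0.002  0.    -0.   ] [-5.441  3.844 -2.587] 0.12628180517516552
0.52 [-0.003  0.001 -0.   ] [-9.313  4.491  3.422] 0.12611544469761046
0.79 [-0.005  0.001 -0.   ] [-15.647   5.653   7.842] 0.12309772272471259
1.05 [-0.007  0.002  0.001] [-25.5     6.268  27.625] 0.11686334139470302
STOP [-25.5     6.268  27.625]
34.45
```

The lever swings, but my path lies a few millimetres inside the true circle: the force is radially outward. I'll relax it with force feedback.

```bash
python3 - <<'E'
from h import *
np.set_printoptions(precision=4,suppress=True)
yaw=-.29;c=np.array([np.cos(yaw),np.sin(yaw),0])
s=get_state();p=np.array(s['position']);f=np.array(s['contact_force']);print(p,f,f@c)
for st in range(4):
    p=p+.002*(-.5*c+[0,0,.87]); move_l(p,.05);s=get_state();f=np.array(s['contact_force']);print(np.array(s['position'])-p,'fx',round(f@c,1),'fy',round(f@[-c[1],c[0],0],1),'fz',round(f[2],1),s['wrist_torque'])
print(get_state()['clock'])
E
```

```text
[0.5134 0.0723 0.1292] [-25.4996   6.2678  27.6253] -26.227169871431084
[ 0.0016 -0.0002 -0.0001] fx 2.9 fy 3.1 fz -10.9 [ 0.4371 -0.6083  0.0443]
[ 0.0034 -0.0006 -0.001 ] fx 10.7 fy 4.6 fz -23.4 [ 0.22   -2.2377 -0.0117]
[ 0.0049 -0.0009 -0.002 ] fx 19.2 fy 6.1 fz -36.6 [ 0.0949 -3.7144 -0.0281]
[ 0.0062 -0.0013 -0.0025] fx 24.3 fy 5.9 fz -44.7 [-0.1135 -4.7946  0.009 ]
35.525
```

```bash
python3 - <<'E'
from h import *
np.set_printoptions(precision=4,suppress=True)
yaw=-.29;c=np.array([np.cos(yaw),np.sin(yaw),0]);z=np.array([0,0,1.])
st=np.array([.4717,.0849,.0415])
for i in range(2): move_l(get_state()['position'],.05)
for i in range(14):
    s=get_state();p=np.array(s['position']);g=(p-st)@c;f=np.array(s['contact_force']);a=np.arccos(np.clip(1-g/.1,-1,1))
    print(i,round(g,4),round(p[2]+.019,4),'a',round(a,3),'f',round(f@c,1),round(f[2],1),round(f@[-c[1],c[0],0],1),s['finger_gap'])
    if g>.098 or np.linalg.norm(f)>45: break
    t=np.sin(a)*c+np.cos(a)*z
    move_l(p+min(.006,.1015-g)*t,.06)
print(get_state()['clock'],get_state()['wrist_torque'])
E
```

```text
0 0.0463 0.1522 a 1.004 f 1.6 -10.1 2.1 0.11856105846646627
1 0.0519 0.1559 a 1.069 f 1.2 -9.1 1.5 0.11904570171366358
2 0.0577 0.1591 a 1.134 f 0.3 -9.1 1.5 0.12048195032130454
3 0.0634 0.1618 a 1.196 f -1.3 -10.0 1.1 0.11697841034156316
4 0.0692 0.1642 a 1.258 f -1.2 -9.5 1.2 0.11533284206873128
5 0.0751 0.1662 a 1.319 f -2.6 -8.8 1.4 0.1187370906253024
6 0.0808 0.1677 a 1.378 f -4.0 -6.3 0.8 0.11725139484516374
7 0.0865 0.1689 a 1.436 f -4.5 -6.3 1.8 0.12248944355928269
8 0.0922 0.1698 a 1.493 f -4.8 -5.0 1.4 0.12103660882810821
9 0.0978 0.1703 a 1.548 f -5.1 -5.0 2.0 0.11982786922874146
10 0.1011 0.1707 a 1.582 f -5.2 -5.2 1.9 0.11544232662517724
38.5917 [ 0.6007  1.1217 -0.0034]
```

```bash
python3 - <<'E'
from h import *
np.set_printoptions(precision=4,suppress=True)
yaw=-.29;c=np.array([np.cos(yaw),np.sin(yaw),0]);o=np.array([.5893,.1284,0])
rs={}
p=np.array(get_state()['position']);print(p)
for k in('scene','top','wrist'):
    f=cam(k);print(k,'expected px of bar',np.array(proj(f,[p[0],p[1],.16])))
    for n in('lever_grip','cup_floor','vial','pin_top','mallet_grip'):
        d=tip_of(k,n);print(n,[(np.round(x['centre'],1).tolist(),round(x['score'],2)) for x in d[:3]])
        if d: rs.setdefault(n,[]).append(ray(f,d[0]['centre']))
for n,q in rs.items():
    if len(q)>1:X,e=tri(q);print(n,X,e,'lift x',(X-o)@c)
print('tool lift x',(p-o)@c)
E
```

```text
[0.5686 0.056  0.1517]
scene expected px of bar [272.3601 184.8947]
lever_grip [([272.7, 180.9], 0.95)]
cup_floor [([224.9, 213.9], 0.86)]
vial [([205.5, 285.0], 0.28)]
pin_top [([247.1, 192.2], 0.43)]
mallet_grip [([388.6, 233.8], 0.95), ([279.8, 289.8], 0.84), ([317.7, 208.4], 0.73)]
top expected px of bar [284.3014 188.009 ]
lever_grip []
cup_floor [([240.8, 186.7], 0.85)]
vial []
pin_top []
mallet_grip [([239.1, 260.3], 0.66), ([347.8, 278.9], 0.57)]
wrist expected px of bar [282.7165 280.9124]
lever_grip [([280.0, 281.2], 0.94)]
cup_floor []
vial []
pin_top [([260.7, 364.9], 0.55)]
mallet_grip [([344.6, 41.0], 0.75)]
lever_grip [0.57   0.0515 0.169 ] [0.0017, 0.0017] lift x 0.0034355606187971353
cup_floor [0.5936 0.1773 0.1299] [0.008, 0.008] lift x -0.009893063551093201
pin_top [0.5985 0.1094 0.1492] [0.0019, 0.0019] lift x 0.014236958062252652
mallet_grip [0.3952 0.0458 0.1997] [0.1275, 0.133, 0.1503] lift x -0.1623259341475441
tool lift x 0.0008754352228304738
```

```bash
python3 - <<'E'
from h import *
grab(70);sleep(.5);s=get_state();print(s['position'],s['contact_force'],s['grasp_force'],s['finger_gap'],s['clock'])
sign_off()
E
```

```text
[0.56858852 0.05605876 0.15171338] [-4.41264308  2.232639   -3.62054428] 68.25493812561035 0.10885838989297672 40.2083
the job is handed in; nothing more can be done
```

The job is handed in at 40 s: the pin measured fully home, the mallet is standing on the bench in front and to the left of the lift, and the lever is held upright with the table raised. I could not confirm that the vial is upright: it is out of view under the bell, the networks did not find it, and I only know the swing was gentle apart from brief pushes up to about 50 N on the bar.

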